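# Find the stamped chassis and push it to the dispatch line

## Robot

A 7-joint arm with a two-finger parallel gripper is mounted at the origin on the work surface. World frame = base frame: x ahead of the robot, y to its left, z up, the work surface at z = 0. Lengths are in m, angles in degrees, forces in N, time in s.
With the tool pointing down it reaches from about 0.425 to 0.875 m from the base axis. Payload 4.7 kg.
Tool frame: the origin (TCP) lies midway between the tips of the shut fingers; the grasp point (between the pads) lies env.grip_point_offset behind it (env.grip_point_offset is the distance from the TCP to the grasp point, in m); z points along the fingers, y is the line along which they close (so a half turn about z gives the same grasp; the last joint's range is limited). The gripper opens to 87 mm and grips with 3 to 60 N. Pads are 19 mm wide; open, the fingers measure 117 mm over their backs; the gripper's body (75 mm by 190 mm) begins 51 mm behind the grasp point.
Start: joints at [-64.166, 18.392, -4.016, 83.108, 1.295, 78.541, -3.26], TCP at [0.275, 0.589, 0.223] pointing down, gripper open.
Joint ranges: [-163.93, 163.93], [-17.29, 119.83], [-79.2, 71.16], [3.27, 140.29], [-89.18, 269.18], [5.43, 117.66], [-154.24, 154.24]. Speed limits (degrees/s): [147.25, 147.25, 180, 180, 180, 180, 180].

## Interface

Orientations are given as [roll, pitch, yaw] about the fixed x, y, z axes, in that order (R = Rz(yaw) Ry(pitch) Rx(roll)).
In Python, from cell import env gives the robot as it stands.
- The arm moves only by the shell command python3 -m creep 'ROWS' [FORCE]. ROWS is a JSON object of lists of equal length, an entry for each row: "translation": the shift along the tool's x, y, z in units of 0.08 m (1.0 is 0.08 m), a list of three; "turn": the turn, a rotation vector about the tool's x, y, z in units of 180 degrees (1.0 is 180 degrees), a list of three; "grip": the opening, from 0 (shut) to 1 (fully open). In form: {"translation": [[x, y, z], ...], "turn": [[ax, ay, az], ...], "grip": [grip, ...]}. A call has 1 to 5 rows; each row shifts and turns the commanded pose from where the row before left it, along the tool's axes as they then stand; what a row does not reach is not made up. A row lasts 1/8 s, in which the tool goes at most 62.5 mm and 10.7 degrees, less where a joint would pass 70% of its speed; a pose out of reach is approached as far as the arm can. A call with a number of a shift or a turn outside -1 to 1 is refused whole. A call with a gripper value outside its range is refused whole. The fingers move at their own pace and stop on an object; FORCE is the grip in N (left out, the last holds). Time passes only in rows, so rows that do not move let the fingers close. It gives the time, the measured TCP pose, the force, the opening and the grip force at its end, in the units of the state.
- env.get_obs(): the state, without advancing time (a new reading comes with each control period).
- env.read_camera(name): name is "scene" or "top" or "wrist"; returns a dict with "frame" (480x640x3 uint8, red, green, blue), "z_map" (480x640 float32, m along the optical axis (not along the pixel's ray), 0 where there is no reading), "K" (3x3 intrinsics, pixels), "D" ([k1, k2, p1, p2, k3] as OpenCV has them; the pictures are not rectified), "rvec" (rotation vector, rad) and "tvec" (3), from world to camera coordinates, as OpenCV has them. Camera axes: x right, y down, z forward; pixel columns grow to the right and rows downward; lengths in m; the calibration is good to about 2 mm. A picture is of the moment at which its call begins.
- env.sign_off(): hands the job in; it is judged then, once.
The state is a dict: "time_s": time; "qpos": joint angles; "joint_velocities": joint speeds; "effort": joint torques, N m; "tool_pos": TCP position; "tool_rot": TCP orientation; "force": force on the tool from outside, world axes, zero at the start; "wrist_torque": the same for the moment, N m; "grip_width": finger opening in m; "grasp_force": force on a finger pad.
Only numpy, scipy, OpenCV 4.12 (cv2) and the standard library are available. Lean on these libraries where they do the work, as an engineer would, in place of code of your own. Each camera call takes 0.05 s, during which the arm holds its last target. There are 200 camera calls.

## Task

Check under the two power-supply chassis with the fingertips, without gripping or lifting them: tip the one on your left over towards you until it lies on its tall panel, its underside facing away from you, then do the same with the one on your right. One of them has a black ring stamped underneath: once both are tipped, push that one, lying as it is, to the dispatch line (the wide black tape) so that its middle is on the tape. Leave the other lying where it was tipped, and do not disturb the things around.

Things in the scene. Friction and masses are not known exactly. Their poses are not given: they have to be found in the camera images.
- unit_a_mid (a point): Middle of one of two like open chassis: base plate 90 mm (x) by 120 mm (y) on 4 mm feet, a flat grey panel 4 mm thick and 110 mm high along the near (-x) edge, transformer and capacitors up to 45 mm high on the base. This point is 55 mm above the base's middle. As it stands z is up, x away from the robot, turned up to 0.25 rad; tipped, x is up. One stands on the left (y > 0), one on the right; which varies.
- unit_b_mid (a point): Middle of the other chassis, alike. Each 0.4 to 0.8 kg, weight low, rubber feet. Fingers behind the panel (on its +x side), near its top, pushing towards the robot and down as the panel leans, tip it about its near bottom edge without sliding; past about 60 degrees it falls onto the panel, then 90 mm high and 110 mm deep. It slides flat when pushed on its underside.
- stamp (a point): The stamp: a black ink ring, 67 mm across, with a bar through it, on the pale underside of one of the two chassis; this point is the centre of the ring and of that underside, 52 mm below the chassis' middle as it stands. Hidden until the chassis is tipped.
- dispatch_line: Dispatch line: flat black tape on the bench, 40 mm wide (its x) and 500 mm long (its y), with a thin stripe 4 mm beyond each side; no height to speak of. It lies across the bench between the robot and the chassis, turned up to 0.12 rad. Origin at its middle, x away from the robot, y along the tape.
- solder_spool: Bystander: bright metal solder spool standing upright, 52 mm across, 50 mm high. Origin at the centre of its underside.
- flashlight: Bystander: black flashlight standing on its head, 44 mm across at the bottom, 140 mm high. Origin at the centre of its underside.
- multimeter: Bystander: black multimeter lying face up, 150 mm (x) by 75 mm (y) by 34 mm high. Origin at the centre of its underside.
- screwdriver: Bystander: screwdriver with a red handle lying on the bench, 200 mm long along its x, 26 mm thick. Origin under its middle.

How it is judged:
By the outcome, as a careful person would: the job done as asked, in the order asked, and still so for the second after the job is handed in, with the robot touching nothing.
It also fails if it takes over 62 s, if anything falls off the work surface, if the arm or the gripper's body presses on something with over 40 N, if the wrist force passes 120 N, or if a joint passes its speed limit or range.

## Working session

There is one attempt and no reset: what is moved stays moved. The work goes in short steps, Python scripts to look and compute and a shell command to move; the robot and the scene stay as the last step left them, time stands still between calls to the robot, and variables do not carry over. Pictures are saved under pics/ and viewed, at most 10 in all, crops included, and the job is handed in when it is done.

```bash
mkdir -p pics; ls; cat > h.py <<'E'
import numpy as np, cv2
from scipy.spatial.transform import Rotation as R
from cell import env
def cam(n):
    c=env.read_camera(n); c['R']=cv2.Rodrigues(np.array(c['rvec'],float))[0]; c['t']=np.array(c['tvec'],float).ravel(); return c
def cloud(c):
    h,w=c['z_map'].shape
    u,v=np.meshgrid(np.arange(w),np.arange(h))
    p=cv2.undistortPoints(np.stack([u,v],-1).reshape(-1,1,2).astype(np.float64),c['K'],np.array(c['D'],float)).reshape(h,w,2)
    z=c['z_map'][...,None]
    P=np.concatenate([p*z,z],-1)
    W=(P-c['t'])@c['R']
    W[c['z_map']==0]=np.nan
    return W
def save(c,n,crop=None,s=1):
    f=c['frame'][...,::-1]
    if crop: f=f[crop[1]:crop[3],crop[0]:crop[2]]
    cv2.imwrite('pics/'+n,cv2.resize(f,None,fx=s,fy=s,interpolation=cv2.INTER_CUBIC))
E
python3 - <<'E'
from h import *
print(env.get_obs(),env.grip_point_offset)
for n in('top','scene'):
    c=cam(n); save(c,n+'0.png'); np.save(n+'0.npy',cloud(c)); print(n,-c['R'].T@c['t'])
E
```

```text
pics
{'time_s': 0.0, 'qpos': array([-64.16697523,  18.43957184,  -4.01552399,  83.17351694,
         1.2955213 ,  78.54215146,  -3.26193874]), 'joint_velocities': array([-0.08266011,  0.00717407, -0.08722104, -0.0199936 ,  0.02774126,
        0.04821681,  0.06009796]), 'effort': array([-3.51343788e-04, -4.91284883e+01, -4.04369496e-01, -3.12531245e+01,
       -6.39478443e-02,  4.34904615e-02,  2.05965980e-04]), 'tool_pos': array([0.27477651, 0.58845606, 0.22146786]), 'tool_rot': array([-1.79890033e+02,  6.27713519e-03,  1.54974858e+02]), 'force': array([-0.79398111,  1.04814432,  0.1031665 ]), 'wrist_torque': array([0.01861266, 0.01212083, 0.0443558 ]), 'grasp_force': 0.0, 'grip_width': 0.08707864252690198} 0.0187
top [0.41938179 0.01191256 1.0008002 ]
scene [ 1.05791018 -0.61027466  1.01303185]
```

View pics/top0.png

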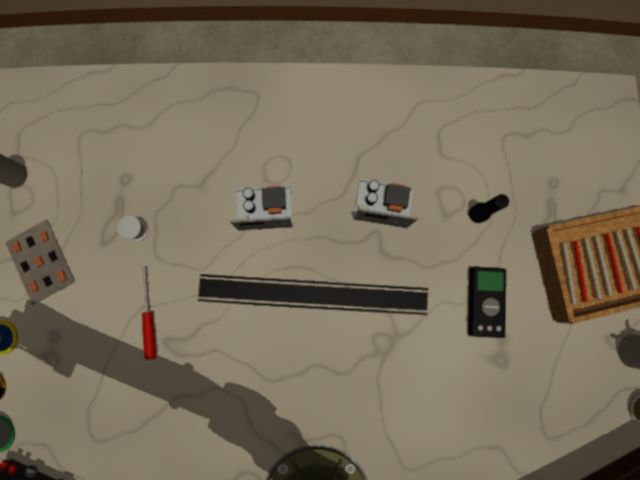

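View pics/scene0.png

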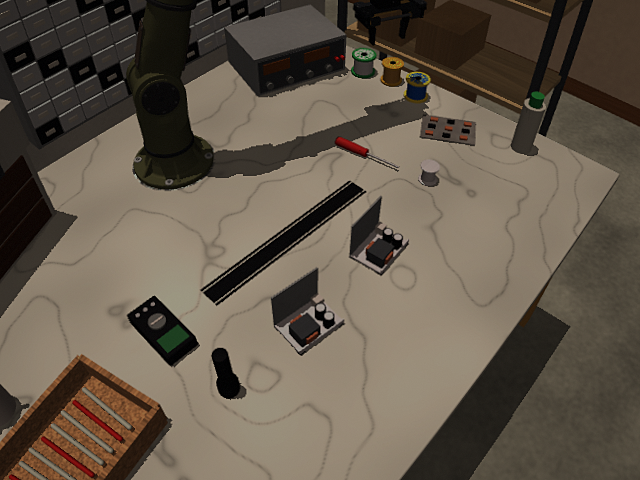

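Top view: the left chassis is at about (263,207) and the right at (384,203). The tape runs from (199,288) to (428,300), the spool is at (132,228), and the flashlight base is at about (480,212). I'll measure these from the depth data.

```bash
python3 - <<'E'
from h import *
for n in('top','scene'):
    W=np.load(n+'0.npy').reshape(-1,3)
    W=W[~np.isnan(W[:,0])]
    print(n,'table z',np.median(W[(abs(W[:,1])<.2)&(abs(W[:,0]-.35)<.02)][:,2]))
    for s in(1,-1):
        m=(W[:,0]>.45)&(W[:,0]<.72)&(W[:,1]*s>.0)&(W[:,1]*s<.24)&(W[:,2]>.006)
        A=W[m]
        print('side',s,len(A),A.min(0).round(3),A.max(0).round(3))
        for lo,hi in((.006,.03),(.03,.06),(.06,.1),(.1,.13)):
            B=A[(A[:,2]>lo)&(A[:,2]<hi)]
            if len(B)>8:
                (c,sz,a)=cv2.minAreaRect(B[:,:2].astype(np.float32))
                d=np.linalg.svd(B[:,:2]-B[:,:2].mean(0),full_matrices=False)[2][0]
                print(lo,hi,len(B),np.round(c,3),np.round(sz,3),round(a,1),'dir',d.round(3),'mean',B.mean(0).round(3),'xr',B[:,0].min().round(3),B[:,0].max().round(3),'yr',B[:,1].min().round(3),B[:,1].max().round(3))
W=np.load('top0.npy')
for n,(u,v) in dict(tl=(199,288),tr=(428,300),tm=(313,294),spool=(132,228),flash=(480,212),flasht=(503,200),mm1=(470,268),mm2=(505,336),sd=(147,268),sd2=(150,357)).items(): print(n,W[v,u].round(3))
E
```

```text
top table z -0.0004917255592799531
side 1 2228 [0.465 0.056 0.006] [0.668 0.224 0.112]
0.006 0.03 905 [0.564 0.131] [0.137 0.234] 77.2 dir [0.073 0.997] mean [0.621 0.122 0.012] xr 0.465 0.668 yr 0.057 0.224
0.03 0.06 959 [0.62  0.117] [0.09  0.117] 3.9 dir [-0.395  0.919] mean [0.626 0.112 0.041] xr 0.572 0.667 yr 0.056 0.172
0.06 0.1 198 [0.577 0.114] [0.002 0.117] 4.1 dir [ 0.069 -0.998] mean [0.577 0.114 0.081] xr 0.572 0.582 yr 0.056 0.173
0.1 0.13 166 [0.578 0.116] [0.005 0.117] 3.8 dir [ 0.066 -0.998] mean [0.578 0.116 0.108] xr 0.573 0.583 yr 0.057 0.174
side -1 2246 [ 0.457 -0.211  0.006] [ 0.685 -0.043  0.113]
0.006 0.03 886 [ 0.574 -0.134] [0.227 0.167] 4.3 dir [-0.383 -0.924] mean [ 0.634 -0.134  0.012] xr 0.457 0.685 yr -0.211 -0.043
0.03 0.06 956 [ 0.632 -0.145] [0.12  0.089] 80.9 dir [ 0.182 -0.983] mean [ 0.636 -0.152  0.041] xr 0.579 0.678 yr -0.2 -0.079
0.06 0.1 233 [ 0.589 -0.138] [0.12  0.002] 80.9 dir [-0.153 -0.988] mean [ 0.589 -0.137  0.081] xr 0.58 0.599 yr -0.197 -0.079
0.1 0.13 171 [ 0.591 -0.138] [0.119 0.005] 81.7 dir [0.152 0.988] mean [ 0.59  -0.138  0.
[... 745 characters left out ...]
.632 -0.153  0.014] xr 0.484 0.713 yr -0.229 -0.084
0.03 0.06 1243 [ 0.635 -0.149] [0.118 0.089] 80.4 dir [ 0.527 -0.85 ] mean [ 0.632 -0.154  0.042] xr 0.582 0.68 yr -0.202 -0.084
0.06 0.1 529 [ 0.593 -0.143] [0.119 0.008] 79.2 dir [-0.159 -0.987] mean [ 0.593 -0.145  0.08 ] xr 0.579 0.604 yr -0.201 -0.084
0.1 0.13 215 [ 0.593 -0.142] [0.12  0.007] 81.4 dir [-0.155 -0.988] mean [ 0.593 -0.143  0.107] xr 0.582 0.603 yr -0.201 -0.082
tl [ 0.445  0.257 -0.   ]
tr [ 0.42  -0.242 -0.001]
tm [0.433 0.009 0.   ]
spool [0.569 0.393 0.049]
flash [ 0.606 -0.348  0.051]
flasht [ 0.614 -0.363  0.138]
mm1 [ 0.489 -0.335  0.01 ]
mm2 [ 0.342 -0.399  0.032]
sd [ 0.488  0.374 -0.001]
sd2 [0.299 0.351 0.025]
```

```bash
python3 -m creep '{"translation":[[0,0,0],[0,0,0],[0,0,0]],"turn":[[0,0,-0.0535],[0,0,-0.0535],[0,0,-0.0535]],"grip":[0.6,0.6,0.6]}'
python3 -m creep '{"translation":[[-0.35,-0.565,0],[-0.35,-0.565,0],[-0.35,-0.565,0],[-0.35,-0.565,0],[-0.35,-0.565,0]],"turn":[[0,0,0],[0,0,0],[0,0,0],[0,0,0],[0,0,0]],"grip":[0.6,0.6,0.6,0.6,0.6]}'
python3 -m creep '{"translation":[[-0.35,-0.565,0],[-0.35,-0.565,0],[-0.35,-0.565,0],[-0.35,-0.565,0],[0,0,0]],"turn":[[0,0,0],[0,0,0],[0,0,0],[0,0,0],[0,0,0]],"grip":[0.6,0.6,0.6,0.6,0.6]}'
```

```text
time_s: 0.48
tool_pos: [0.2749, 0.5887, 0.2219]
tool_rot: [-179.9, -0.0, -175.8]
force: [0.1, -0.0, 0.8]
grip_width: 0.0645
grasp_force: 0.0
time_s: 1.1
tool_pos: [0.4306, 0.3712, 0.2222]
tool_rot: [-180.0, -0.0, -176.1]
force: [0.8, 0.4, -0.2]
grip_width: 0.0525
grasp_force: 0.0
time_s: 1.72
tool_pos: [0.5563, 0.1939, 0.2221]
tool_rot: [-179.8, 0.0, -176.7]
force: [-0.7, 0.4, 0.2]
grip_width: 0.052
grasp_force: 0.0
```

```bash
python3 -m creep '{"translation":[[-0.335,-0.525,0],[-0.335,-0.525,0],[0,0,0.56],[0,0,0.56],[0,0,0.56]],"turn":[[0,0,-0.003],[0,0,0],[0,0,0],[0,0,0],[0,0,0]],"grip":[0.6,0.6,0.6,0.6,0.6]}'
python3 -m creep '{"translation":[[0,0,0]],"turn":[[0,0,0]],"grip":[0.6]}'
python3 - <<'E'
from h import *
c=cam('scene'); save(c,'s1.png',(240,120,480,380),2)
E
```

```text
time_s: 2.35
tool_pos: [0.6127, 0.1214, 0.0865]
tool_rot: [180.0, -0.0, -175.5]
force: [0.2, 1.1, -0.5]
grip_width: 0.0519
grasp_force: 0.0
time_s: 2.48
tool_pos: [0.6095, 0.1206, 0.0839]
tool_rot: [-179.9, -0.5, -175.5]
force: [0.3, -0.5, 0.1]
grip_width: 0.0521
grasp_force: 0.0
```

View pics/s1.png

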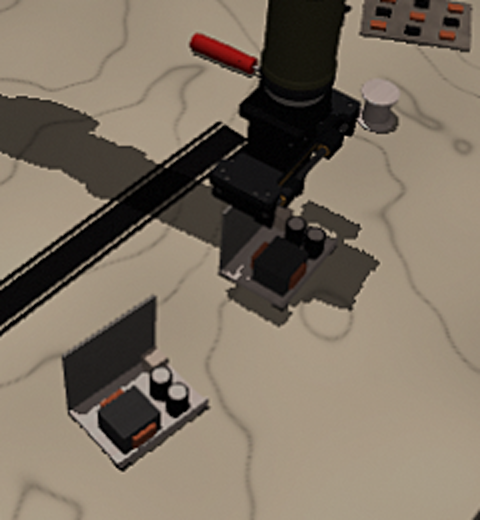

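```bash
python3 -m creep '{"translation":[[0.11,-0.075,0],[0.11,0,0],[0.14,0,0.01],[0.14,0,0.01]],"turn":[[0,0,0],[0,0,0],[0,0,0],[0,0,0]],"grip":[0.6,0.6,0.6,0.6]}'
python3 -m creep '{"translation":[[0.13,0,0.045],[0.13,0,0.045],[0,0,0]],"turn":[[0,0,0],[0,0,0],[0,0,0]],"grip":[0.6,0.6,0.6]}'
python3 - <<'E'
from h import *
c=cam('scene'); save(c,'s2.png',(240,120,480,380),2)
E
```

```text
time_s: 3.02
tool_pos: [0.5751, 0.1113, 0.0884]
tool_rot: [180.0, 0.3, -175.6]
force: [2.7, -0.4, 2.9]
grip_width: 0.0521
grasp_force: 1.6
time_s: 3.4
tool_pos: [0.5515, 0.1097, 0.0786]
tool_rot: [180.0, -0.1, -175.6]
force: [1.5, 0.7, 3.2]
grip_width: 0.0523
grasp_force: 1.2
```

View pics/s2.png

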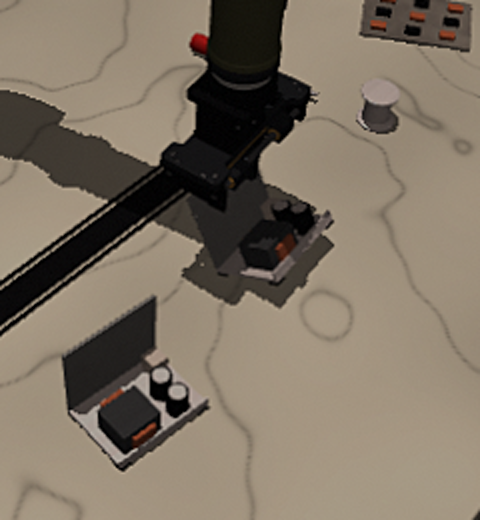

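The left chassis is tilting cleanly at about 30°, and its near edge hasn't moved. I'll carry on along the arc.

```bash
python3 -m creep '{"translation":[[0.125,0,0.08],[0.125,0,0.1],[0.095,0,0.105],[0.09,0,0.11],[0.05,0,0.08]],"turn":[[0,0,0],[0,0,0],[0,0,0],[0,0,0],[0,0,0]],"grip":[0.6,0.6,0.6,0.6,0.6]}'
python3 -m creep '{"translation":[[0.045,0,0.08],[0.03,0,0.08],[0,0,0],[0,0,0]],"turn":[[0,0,0],[0,0,0],[0,0,0],[0,0,0]],"grip":[0.6,0.6,0.6,0.6]}'
python3 - <<'E'
from h import *
c=cam('scene'); save(c,'s3.png',(240,120,480,380),2)
E
```

```text
time_s: 4.08
tool_pos: [0.5132, 0.1062, 0.0401]
tool_rot: [-180.0, -0.1, -175.6]
force: [1.3, -0.0, 0.2]
grip_width: 0.053
grasp_force: 0.0
time_s: 4.58
tool_pos: [0.5089, 0.1061, 0.0288]
tool_rot: [180.0, 0.0, -175.6]
force: [1.1, -1.0, 0.5]
grip_width: 0.0521
grasp_force: 0.0
```

View pics/s3.png

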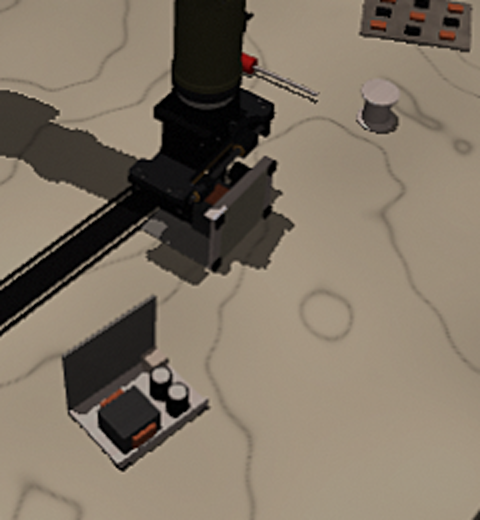

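The left chassis lies tipped and its underside looks plain. I'll lift and go to the right one.

```bash
python3 -m creep '{"translation":[[0,0,-0.5],[0,0,-0.6],[0,0,-0.6],[0,0,-0.56]],"turn":[[0,0,0],[0,0,0],[0,0,0.0367],[0,0,0.0367]],"grip":[0.6,0.6,0.6,0.6]}'
python3 -m creep '{"translation":[[-0.36,-0.575,0],[-0.36,-0.575,0],[-0.36,-0.575,0],[-0.36,-0.575,0],[-0.36,-0.575,0]],"turn":[[0,0,0],[0,0,0],[0,0,0],[0,0,0],[0,0,0]],"grip":[0.6,0.6,0.6,0.6,0.6]}'
python3 -m creep '{"translation":[[0,0,0],[0,0,0]],"turn":[[0,0,0],[0,0,0]],"grip":[0.6,0.6]}'
```

```text
time_s: 5.12
tool_pos: [0.5088, 0.106, 0.2116]
tool_rot: [179.9, 0.1, 171.0]
force: [0.0, 0.4, 0.1]
grip_width: 0.0521
grasp_force: 0.0
time_s: 5.75
tool_pos: [0.6165, -0.1447, 0.2099]
tool_rot: [180.0, 0.1, 171.2]
force: [0.8, -0.1, 0.2]
grip_width: 0.0524
grasp_force: 0.0
time_s: 6.0
tool_pos: [0.6156, -0.1426, 0.2092]
tool_rot: [180.0, -0.0, 171.2]
force: [0.2, 0.1, -0.7]
grip_width: 0.0525
grasp_force: 0.0
```

```bash
python3 -m creep '{"translation":[[0,0,0.52],[0,0,0.52],[0,0,0.5],[0,0,0],[0.14,0,0]],"turn":[[0,0,0],[0,0,0],[0,0,0],[0,0,0],[0,0,0]],"grip":[0.6,0.6,0.6,0.6,0.6]}'
python3 -m creep '{"translation":[[0.14,0,0.01],[0.14,0,0.01],[0.13,0,0.045],[0.13,0,0.045],[0,0,0]],"turn":[[0,0,0],[0,0,0],[0,0,0],[0,0,0],[0,0,0]],"grip":[0.6,0.6,0.6,0.6,0.6]}'
python3 - <<'E'
from h import *
c=cam('scene'); save(c,'s4.png',(200,160,420,400),2)
E
```

```text
time_s: 6.62
tool_pos: [0.6058, -0.1405, 0.088]
tool_rot: [180.0, 0.2, 171.3]
force: [0.4, 0.1, -0.3]
grip_width: 0.052
grasp_force: 0.0
time_s: 7.25
tool_pos: [0.5602, -0.1348, 0.0768]
tool_rot: [180.0, -0.1, 171.2]
force: [1.0, 0.0, 3.7]
grip_width: 0.0522
grasp_force: 1.3
```

View pics/s4.png

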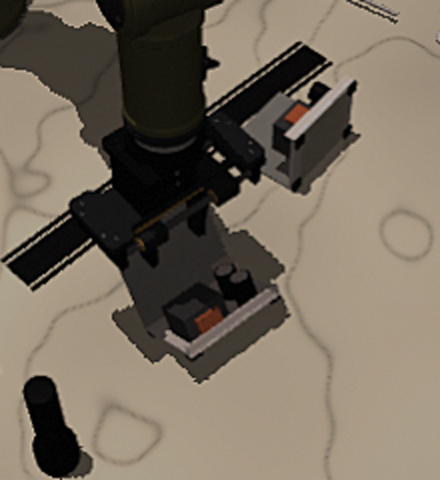

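The right chassis is tilting well too. The left one lies flat on its panel and its underside is plain.

```bash
python3 -m creep '{"translation":[[0.125,0,0.08],[0.125,0,0.1],[0.095,0,0.105],[0.09,0,0.11],[0.05,0,0.08]],"turn":[[0,0,0],[0,0,0],[0,0,0],[0,0,0],[0,0,0]],"grip":[0.6,0.6,0.6,0.6,0.6]}'
python3 -m creep '{"translation":[[0.04,0,0.08],[0.03,0,0.06],[0,0,0],[0,0,0]],"turn":[[0,0,0],[0,0,0],[0,0,0],[0,0,0]],"grip":[0.6,0.6,0.6,0.6]}'
python3 -m creep '{"translation":[[0,0,-0.5],[0,0,-0.6],[0,0,-0.6],[0,0,-0.5]],"turn":[[0,0,0],[0,0,0],[0,0,0],[0,0,0]],"grip":[0.6,0.6,0.6,0.6]}'
python3 - <<'E'
from h import *
c=cam('scene'); save(c,'s5.png',(200,160,420,400),2); 
S=cloud(c);np.save('scene5.npy',S)
T=cloud(cam('top'));np.save('top5.npy',T)
for n,W in(('s',S),('t',T)):
    W=W.reshape(-1,3)
    for s in(1,-1):
        m=(W[:,0]>.4)&(W[:,0]<.66)&(W[:,1]*s>.03)&(W[:,1]*s<.24)
        A=W[m&(W[:,2]>.05)&(W[:,2]<.12)]
        print(n,s,np.percentile(A[:,2],98).round(3), cv2.minAreaRect(A[:,:2].astype(np.float32)))
        B=W[m&(W[:,2]>.085)&(W[:,2]<.12)]  # base-plate edge
        d=np.linalg.svd(B[:,:2]-B[:,:2].mean(0),full_matrices=False)[2][0]
        print('  edge',cv2.minAreaRect(B[:,:2].astype(np.float32)),d.round(3),B.min(0).round(3),B.max(0).round(3))
E
```

```text
time_s: 7.92
tool_pos: [0.5221, -0.1288, 0.0381]
tool_rot: [180.0, -0.1, 171.2]
force: [-0.1, 0.2, 0.3]
grip_width: 0.0521
grasp_force: 0.0
time_s: 8.43
tool_pos: [0.5184, -0.1282, 0.0284]
tool_rot: [180.0, 0.0, 171.2]
force: [-0.3, -0.1, -0.0]
grip_width: 0.052
grasp_force: 0.0
time_s: 8.93
tool_pos: [0.5186, -0.1283, 0.2067]
tool_rot: [180.0, 0.1, 171.2]
force: [0.7, 0.5, 0.0]
grip_width: 0.0522
grasp_force: 0.0
s 1 0.092 ((0.5514736771583557, 0.10995864868164062), (0.04472286254167557, 0.12303134053945541), 4.485942840576172)
  edge ((0.5523285865783691, 0.10998789966106415), (0.04111620411276817, 0.12129508703947067), 4.577964782714844) [ 0.04  -0.999] [0.533 0.051 0.085] [0.577 0.172 0.094]
s -1 0.092 ((0.5645497441291809, -0.13805966079235077), (0.12160246819257736, 0.046715326607227325), 80.64752960205078)
  edge ((0.5663179755210876, -0.13846316933631897), (0.1213749349117279, 0.04308005049824715), 80.63919067382812) [-0.191 -0.982] [ 0.544 -0.202  0.085] [ 0.596 -0.08   0.094]
t 1 0.092 ((0.550615668296814, 0.11347316205501556), (0.04272779822349548, 0.11807087063789368), 2.1980652809143066)
  edge ((0.5513741374015808, 0.11401178687810898), (0.04117068648338318, 0.1170525848865509), 2.1980650424957275) [-0.019  1.   ] [0.531 0.056 0.085] [0.574 0.173 0.094]
t -1 0.092 ((0.563623309135437, -0.11615943908691406), (0.05426296591758728, 0.04023128002882004), 83.1334457397461)
  edge ((0.5765842795372009, -0.11462834477424622), (0.04812357574701309, 0.014861313626170158), 83.1334457397461) [-0.138 -0.99 ] [ 0.567 -0.138  0.086] [ 0.587 -0.091  0.092]
```

View pics/s5.png

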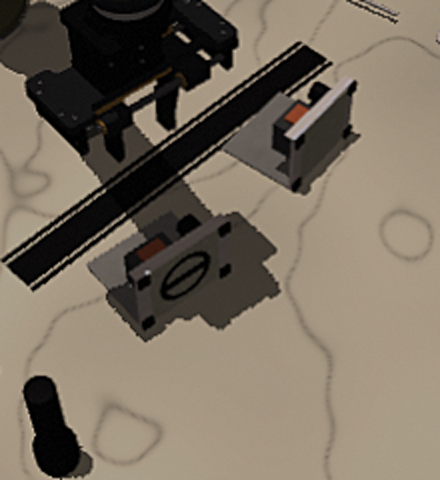

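The right chassis has the ring, centred near crop (185,276), which is full-image (292,298). I'll get its position and the push distance.

```bash
python3 - <<'E'
from h import *
S=np.load('scene5.npy'); 
P=S[280:318,272:312].reshape(-1,3); P=P[(P[:,2]>.012)&(P[:,2]<.08)&(P[:,0]>.56)]
ring=np.nanmedian(S[296:301,290:295].reshape(-1,3),0); c=P.mean(0)
n=np.linalg.svd(P-c,full_matrices=False)[2][2]; n*=np.sign(n[0])
print('ring',ring.round(4),'patch',c.round(4),'normal',n.round(3),len(P), 'yaw',np.degrees(np.arctan2(n[1],n[0])).round(1))
u=n[:2]/np.linalg.norm(n[:2]); mid=ring[:2]-.052*u
a=np.array([.445,.257]);b=np.array([.420,-.242]);t=(b-a)/np.linalg.norm(b-a);m=np.array([-t[1],t[0]])
g=(mid-a)@m; s=g/(u@m); print('mid',mid,'push',s,'end',mid-s*u)
o=env.get_obs(); Rt=R.from_euler('xyz',o['tool_rot'],degrees=True).as_matrix()
tg=ring[:2]+.04*u; d=Rt.T@np.array([*(tg-o['tool_pos'][:2]),0]); print(d/.08, o['tool_pos'])
E
```

```text
ring [ 0.5823 -0.1426  0.045 ] patch [ 0.582  -0.1427  0.0459] normal [ 0.986 -0.166 -0.007] 718 yaw -9.5
mid [ 0.53102643 -0.13399779] push 0.10620341631844162 end [ 0.4262932  -0.11638765]
[-1.28112335 -0.05810154  0.01274496] [ 0.52118216 -0.12894632  0.20972406]
```

```bash
python3 -m creep '{"translation":[[-0.43,-0.02,0],[-0.43,-0.02,0],[-0.43,-0.02,0],[0,0,0],[0,0,0]],"turn":[[0,0,0.004],[0,0,0],[0,0,0],[0,0,0],[0,0,0]],"grip":[0.45,0.45,0.45,0.45,0.45]}'
python3 -m creep '{"translation":[[0,0,0.55],[0,0,0.55],[0,0,0.53],[0,0,0.5],[0,0,0]],"turn":[[0,0,0],[0,0,0],[0,0,0],[0,0,0],[0,0,0]],"grip":[0.45,0.45,0.45,0.45,0.45]}'
```

```text
time_s: 9.65
tool_pos: [0.6183, -0.1496, 0.2035]
tool_rot: [-180.0, -0.1, 170.5]
force: [-0.9, -0.3, -0.3]
grip_width: 0.0392
grasp_force: 0.0
time_s: 10.28
tool_pos: [0.6154, -0.1486, 0.0309]
tool_rot: [180.0, -0.4, 170.5]
force: [0.1, 0.4, 1.4]
grip_width: 0.039
grasp_force: 0.0
```

```bash
python3 -m creep '{"translation":[[0,0,-0.085],[0.1,0,0],[0.1,0,0],[0.1,0,0],[0.1,0,0]],"turn":[[0,0,0],[0,0,0],[0,0,0],[0,0,0],[0,0,0]],"grip":[0.45,0.45,0.45,0.45,0.45]}'
python3 -m creep '{"translation":[[0.1,0,0],[0.1,0,0],[0.1,0,0],[0.1,0,0],[0.1,0,0]],"turn":[[0,0,0],[0,0,0],[0,0,0],[0,0,0],[0,0,0]],"grip":[0.45,0.45,0.45,0.45,0.45]}'
python3 -m creep '{"translation":[[0.1,0,0],[0.1,0,0],[0.1,0,0],[0.05,0,0],[0,0,0]],"turn":[[0,0,0],[0,0,0],[0,0,0],[0,0,0],[0,0,0]],"grip":[0.45,0.45,0.45,0.45,0.45]}'
cat > m.py <<'E'
from h import *
c=cam('scene'); S=cloud(c); import sys; save(c,sys.argv[1],(160,140,420,400),2)
W=S.reshape(-1,3)
for s in(1,-1):
    B=W[(W[:,0]>.3)&(W[:,0]<.66)&(W[:,1]*s>.03)&(W[:,1]*s<.24)&(W[:,2]>.02)&(W[:,2]<.075)]
    x=B[:,0]+B[:,1]*(.16 if s<0 else -.07); F=B[x>x.max()-.012]  # underside points
    n=np.linalg.svd(F-F.mean(0),full_matrices=False)[2][2]; n*=np.sign(n[0])
    print(s,len(F),'face mean',F.mean(0).round(4),'n',n.round(3),F.min(0).round(3),F.max(0).round(3))
E
python3 m.py s6.png
```

```text
time_s: 10.9
tool_pos: [0.588, -0.1444, 0.041]
tool_rot: [-180.0, 0.2, 170.5]
force: [3.1, -0.2, -1.8]
grip_width: 0.0391
grasp_force: 2.1
time_s: 11.52
tool_pos: [0.5484, -0.1376, 0.041]
tool_rot: [-180.0, 0.1, 170.5]
force: [5.1, -0.4, 0.1]
grip_width: 0.0393
grasp_force: 2.6
time_s: 12.15
tool_pos: [0.5202, -0.1329, 0.0409]
tool_rot: [180.0, -0.0, 170.5]
force: [2.5, -0.4, 2.9]
grip_width: 0.0395
grasp_force: 1.3
1 312 face mean [0.5709 0.0905 0.0477] n [ 0.999  0.033 -0.005] [0.566 0.049 0.02 ] [0.575 0.145 0.075]
-1 56 face mean [ 0.5339 -0.1094  0.0569] n [ 0.971  0.233 -0.05 ] [ 0.521 -0.117  0.026] [ 0.539 -0.07   0.075]
```

View pics/s6.png

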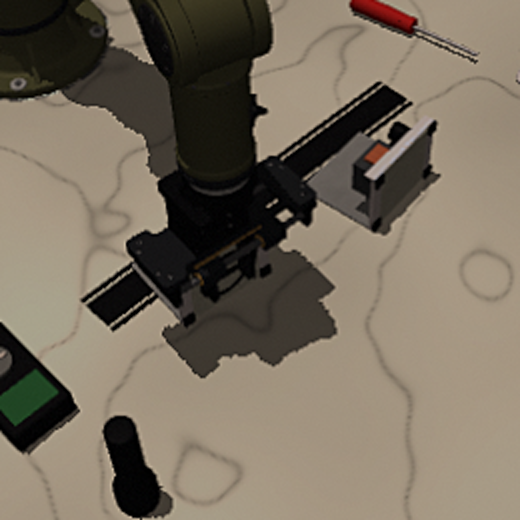

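The chassis is sliding straight and flat. I'll push the last 33 mm, back off and measure.

```bash
python3 -m creep '{"translation":[[0.1,0,0],[0.1,0,0],[0.1,0,0],[0.1,0,0],[0,0,0]],"turn":[[0,0,0],[0,0,0],[0,0,0],[0,0,0],[0,0,0]],"grip":[0.45,0.45,0.45,0.45,0.45]}'
python3 -m creep '{"translation":[[-0.2,0,0],[-0.6,0,0],[-0.6,0,-0.2],[-0.2,0,-0.6],[0,0,-0.6]],"turn":[[0,0,0],[0,0,0],[0,0,0],[0,0,0],[0,0,0]],"grip":[0.45,0.45,0.45,0.45,0.45]}'
python3 -m creep '{"translation":[[0,-0.7,-0.2],[0,-0.7,-0.2],[0,-0.7,0],[0,0,0]],"turn":[[0,0,0],[0,0,0],[0,0,0],[0,0,0]],"grip":[0.45,0.45,0.45,0.45]}'
python3 - <<'E'
from h import *
for n in('scene','top'):
    c=cam(n); save(c,n+'7.png',(160,140,420,400) if n=='scene' else None,2 if n=='scene' else 1)
    W=cloud(c).reshape(-1,3)
    for s in(1,-1):
        B=W[(W[:,0]>.38)&(W[:,0]<.66)&(W[:,1]*s>.02)&(W[:,1]*s<.24)&(W[:,2]<.12)]
        E=B[B[:,2]>.055]; r=cv2.minAreaRect(E[:,:2].astype(np.float32))
        F=B[(B[:,2]>.004)]; print(n,s,'base',np.round(r[0],4),np.round(r[1],3),round(r[2],1),'all',np.round(cv2.minAreaRect(F[:,:2].astype(np.float32))[:2],4).tolist() if 0 else [np.round(q,4) for q in cv2.minAreaRect(F[:,:2].astype(np.float32))],E[:,2].max())
E
```

```text
time_s: 12.82
tool_pos: [0.4885, -0.1277, 0.0407]
tool_rot: [180.0, -0.0, 170.5]
force: [2.2, -1.0, 2.4]
grip_width: 0.0389
grasp_force: 1.1
time_s: 13.45
tool_pos: [0.6157, -0.1487, 0.1517]
tool_rot: [-179.9, -0.2, 170.5]
force: [-0.0, -0.0, -0.6]
grip_width: 0.0395
grasp_force: 0.0
time_s: 13.95
tool_pos: [0.5838, -0.3216, 0.1837]
tool_rot: [-179.8, -0.2, 169.9]
force: [0.6, -0.2, 0.5]
grip_width: 0.0391
grasp_force: 0.0
scene 1 base [0.5513 0.11  ] [0.044 0.124] 4.1 all [array([0.52  , 0.1368]), array([0.2807, 0.215 ]), np.float64(5.5717)] 0.09367847876721633
scene -1 base [ 0.464  -0.1212] [0.122 0.044] 80.4 all [array([ 0.5255, -0.1342]), array([0.2675, 0.2147]), np.float64(5.7874)] 0.09402053976362813
top 1 base [0.5505 0.1134] [0.043 0.118] 2.7 all [array([0.5219, 0.1263]), array([0.2135, 0.2723]), np.float64(86.2167)] 0.09364026856134211
top -1 base [ 0.461  -0.1176] [0.121 0.043] 80.5 all [array([ 0.5195, -0.1278]), array([0.2108, 0.2775]), np.float64(88.899)] 0.09333122697329176
```

View pics/scene7.png

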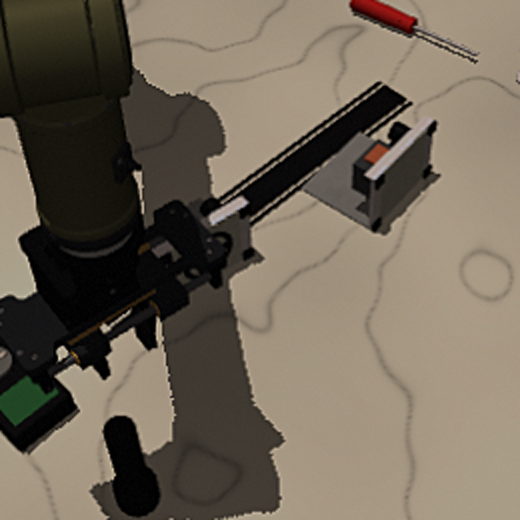

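View pics/top7.png

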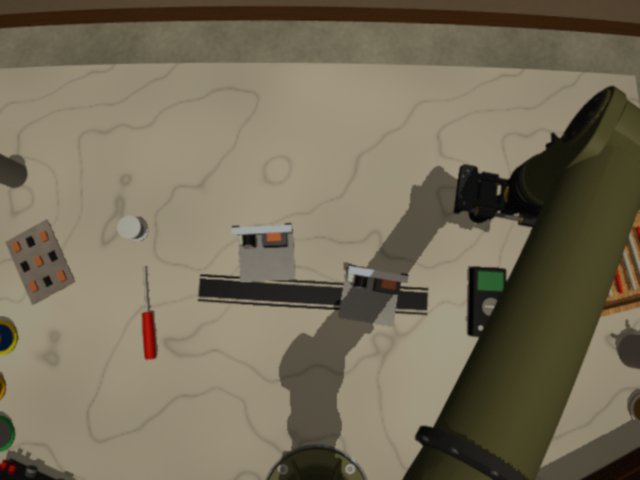

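The ringed chassis's middle is about 4 mm from the tape's centreline, well inside its ±20 mm half-width. Nothing else has moved and the arm is clear, so I'm handing in.

```bash
python3 -c "
from cell import env; print(env.sign_off())"
```

```text
the job is handed in; nothing more can be done
None
```

I tipped both chassis, left then right, and pushed the right one, which has the ring stamp, onto the dispatch line with its middle about 4 mm from the tape's centreline; the left one lies where it was tipped, nothing else was disturbed, and I handed the job in at about 14 s.

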